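# Hold the spring probe square on the ringed boss

### The job

Take the spring-loaded hand probe out of its stand and hold its tip inside the ring marked on the boss of the tilted bracket, square to the boss face and pressed gently, so that the plunger is about half way in. Finish while still holding it there, still, with the fingers on the probe; leave the tilt of the fixture as it is set and do not disturb the other things on the bench.

Things in the scene. Friction and masses are not known exactly. Their poses are not given: they have to be found in the camera images.
- probe: Hand probe, loose, 180 g, upright in its stand. Aluminium grip 28 x 28 mm square (z = 0 to 56 mm), black cap on top to z = 64 mm, round steel nose 18 mm across below (z = 0 to -35 mm), then a thin spring plunger. Origin: centre of the grip's underside, which rests on the stand's top. z up the probe's axis, x and y square to the grip's flats; any yaw at the start and any turn about z at the end.
- tip (a point): The round end of the plunger (tip radius 4 mm), on the probe's axis, 57 mm below the probe's origin when the plunger is out and 45 mm when it is fully in. Axes as the probe's.
- plunger (a joint): How far the plunger is pushed into the nose, in m: 0 = out, 0.012 = fully in, 0.006 = half way. Spring: about 1.2 N to start it, 3.6 N at half way, 6 N fully in.
- stand: Black square block 80 x 80 mm, 70 mm high, fixed, with an upright round hole (22 mm across, 66 mm deep) in the middle of its top, in which the probe's nose hangs with about 2 mm of play. Origin: centre of its underside.
- nest: Tilting fixture, fixed to the bench: steel base 150 x 130 x 15 mm with two cheeks (12 mm thick, 50 mm wide, to 75 mm height) at y = -58 and +58 mm that carry a tilting plate with the clamped cast bracket. Origin: centre of the base's underside; the bracket's face leans towards its -x side.
- tilt (a joint): Tilt of the plate about the line through the cheeks 60 mm above the bench, rad: 0 = level, larger = its face leans over to the fixture's -x side (the robot's side). Set between 0.12 and 0.5; strong friction (6 N m) holds it against a light push.
- spot (a point): Marked spot: centre of the flat top of the round steel boss (32 mm across, 6 mm high) on the clamped bracket, inside a drawn black ring 19 mm across. z points straight out of the face. It lies 14 mm to -x, 10 mm to +y and 38 mm out from the middle of the tilt line. Three pins at the bracket's +x end, 47 mm away, stand 12 mm above the boss; the side clamps are no higher than the boss.
- spare_part: Bystander, loose: a finished bracket like the clamped one (90 x 66 mm plate 20 mm thick, ringed boss, three pins), lying flat on the bench. Origin: centre of its underside.
- plug_gauge: Bystander, loose: round steel plug gauge 18 mm thick, 80 mm long, lying on the bench. Origin: on the bench below it, 10 mm from its middle towards its thinner end.
- oil: Bystander, loose: white bottle, 48 mm across, 140 mm high, standing. Origin: centre of its underside.
- driver: Bystander, loose: screwdriver with a black handle, 180 mm long, 26 mm thick, lying on the bench along its x. Origin: on the bench below its middle.
- pin_tray: Bystander, loose: grey tray 150 x 100 x 35 mm, open on top. Origin: centre of its underside.

How it is judged (in metres and radians):
On the way:
1. the probe is gripped and out of its stand (its tip above the stand's top), touching nothing but the fingers (z of tip in the frame of stand above 0.072 m and contact force between probe and the fingers above 1 N and contact force between probe and stand below 0.1 N and contact force between probe and nest below 0.1 N), for 0.1 s.
At the end, for the whole second after the job is handed in: Tip within 8.5 mm of the spot, probe axis within 0.14 rad (8 degrees) of square to the boss face, plunger 3 to 9 mm in, tip pressing over 0.7 N and the probe on the fixture under 8 N, fingers holding the probe, clear of its stand, slower than 10 mm/s (distance between tip and spot below 0.0085 m and angle between the z axis of probe and the z axis of spot, either way round below 0.14 rad and value of joint plunger between 0.003 and 0.009 m and contact force between plunger and nest above 0.7 N and contact force between probe and nest below 8 N and contact force between probe and the fingers above 1 N and linear speed of probe below 0.01 m/s and contact force between probe and stand below 0.1 N); the arm keeps its last pose, push and grip.
It fails at once if the probe is pushed against the fixture with more than 18 N (not gently) (contact force between probe and nest above 18 N).
It fails at once if the fixture's tilt is changed (the spot shifts by more than 4 mm) (distance of spot from where it was at the start of the episode above 0.004 m).
It fails at once if another thing on the bench is shifted by more than 25 mm (distance of any of spare_part, plug_gauge, oil, driver, pin_tray from where it was at the start of the episode above 0.025 m).
It also fails if it takes over 38 s, if anything falls off the work surface, if the arm or the gripper's body presses on something with over 40 N, if the wrist force passes 120 N, or if a joint passes its speed limit or range.

### The arm

A 6-joint arm with a two-finger parallel gripper is mounted at the origin on the work surface. World frame = base frame: x ahead of the robot, y to its left, z up, the work surface at z = 0. Lengths are in m, angles in degrees, forces in N, time in s.
With the tool pointing down it reaches from about 0.35 to 0.875 m from the base axis. Payload 4.2 kg.
Tool frame: the origin (TCP) lies midway between the tips of the shut fingers; the grasp point (between the pads) lies 19 mm behind it (r.tcp_to_grasp is the distance from the TCP to the grasp point, in m); x points along the fingers, y is the direction in which the jaws open and shut, and the axes are right-handed (so a half turn about x gives the same grasp; the last joint's range is limited). The gripper opens to 87 mm and grips with 3 to 60 N. Pads are 19 mm wide; open, the fingers measure 117 mm over their backs; the gripper's body (75 mm by 190 mm) begins 51 mm behind the grasp point.
Start: joints at [82.941, 22.042, 0.453, 0, -68.411, -14.817], TCP at [0.233, 0.58, 0.223] pointing down, gripper open.
Joint ranges: [-179.83, 179.83], [-69.29, 118.12], [-61.27, 80.66], [-181.25, 117.63], [-171.15, -9.14], [-177.46, 177.46]. Speed limits (degrees/s): [159.86, 159.86, 180, 180, 180, 180].

### API

Orientations are given as a 3x3 rotation matrix whose columns are the frame's x, y, z axes.
In Python, from station import sensors, capture, camera_params, r gives the robot as it stands.
- The arm moves only by the tool move_arm, never from a script. Its argument "commands" is one flat list of numbers, 5 for each row, row after row: the opening, from -1 (shut) to 1 (fully open), so that 0 is half open, then the shift along the tool's x, y, z in cm, then the turn about the tool's x in rad. In form: [claw, tx, ty, tz, twist, claw, tx, ty, tz, twist, ...]. A call has 1 to 12 rows; each row is the pose to reach, as a shift and turn from the pose commanded when the call began, along the tool's axes at that moment; what a row does not reach only later rows make up. A row lasts 1/10 s, in which the tool goes at most 50 mm and 8.59 degrees, less where a joint would pass 70% of its speed; a pose out of reach is approached as far as the arm can. A call with a gripper value outside its range is refused whole. The fingers move at their own pace and stop on an object; the grip force is fixed at half the most. Time passes only in rows, so rows that repeat a pose let the fingers close. It gives the time, the measured TCP pose, the force and the opening at its end, in the units of the state.
- sensors.sense(): the state, without advancing time (a new reading comes with each control period).
- capture(name): name is "scene" or "top" or "wrist"; returns the picture (420x560x3 uint8, red, green, blue); there is no depth.
- camera_params(name): a dict with "camera_matrix" (3x3 intrinsics, pixels), "eye" and "orientation" of the camera in the world. Camera axes: x right, y up, looking along -z (the intrinsics and any distortion apply to the point x, -y, -z); pixel columns grow to the right and rows downward; lengths in m; the calibration is good to about 2 mm. A picture is of the moment at which its call begins: read the wrist's pose just before it. camera_params takes no time and is no camera call; for the wrist camera it gives the pose at the moment of the call.
- r.finish_job(): hands the job in, once; it reports no verdict.
The state is a dict: "time_s": time; "joints": joint angles; "joint_velocities": joint speeds; "effort": joint torques, N m; "tcp_pos": TCP position; "ee_rot": TCP orientation; "wrist_force": force on the tool from outside, world axes, zero at the start; "moment": the same for the moment, N m; "gripper_width": opening from 0.0 (shut) to 1.0 (fully open).
Only numpy, scipy, OpenCV 4.12 (cv2) and the standard library are available. Lean on these libraries where they do the work, as an engineer would, in place of code of your own. Each camera call takes 0.05 s, during which the arm holds its last target.

## Working session

There is one attempt and no reset: what is moved stays moved. The work goes in short steps, Python scripts to look and compute and a tool call to move; the robot and the scene stay as the last step left them, time stands still between calls to the robot, and variables do not carry over. Pictures are saved under pics/ and viewed, and the job is handed in when it is done.

Besides the shell and the picture viewer there is one more tool, called after ">>>" as name(argument=value, ...) on one line, values as JSON. move_arm: Moves the arm, as the interface text tells. Its arguments: {"type":"object","properties":{"commands":{"type":"array"}},"required":["commands"]}

```bash
ls; mkdir -p pics; python3 - <<'E'
from station import sensors, capture, camera_params, r
import cv2
print(sensors.sense())
for n in ("scene","top","wrist"):
    p=camera_params(n); print(n,p)
    im=capture(n); cv2.imwrite(f"pics/{n}0.png",cv2.cvtColor(im,cv2.COLOR_RGB2BGR))
print(r.tcp_to_grasp)
E
```

```text
pics
{'time_s': 0.0, 'joints': array([ 8.29407935e+01,  2.20905938e+01,  3.81063135e-01, -3.10646204e-02,
       -6.84116694e+01, -1.48156575e+01]), 'joint_velocities': array([-0.06060421, -0.01547021, -0.04846704,  0.01110177,  0.03785244,
        0.01466485]), 'effort': array([-6.14083056e-04, -3.90659237e+01,  1.87399703e+01,  4.21984658e+00,
        1.09708574e-02, -1.89339103e-04]), 'tcp_pos': array([0.23262022, 0.57944959, 0.22146477]), 'ee_rot': array([[-7.60283273e-04, -3.72765486e-01, -9.27925274e-01],
       [-2.03729605e-03, -9.27923039e-01,  3.72766257e-01],
       [-9.99997636e-01,  2.17386645e-03, -5.39492882e-05]]), 'wrist_force': array([-0.25568178, -0.72757623, -0.22597501]), 'moment': array([-0.00845913,  0.02759775,  0.02560093]), 'gripper_width': 1.003090856923344}
scene {'camera_matrix': array([[477.99092651,   0.        , 279.4955722 ],
       [  0.        , 477.99092651, 210.11975877],
       [  0.        ,   0.        ,   1.        ]]), 'eye': array([ 1.47803614, -0.27835974,  0.91708955]), 'orientation': array([[ 0.30626768, -0.64831632,  0.69705527],
       
[... 218 characters left out ...]
    [  0.        ,   0.        ,   1.        ]]), 'eye': array([ 0.43164804, -0.00503981,  1.12784163]), 'orientation': array([[ 1.11014244e-04,  9.82076257e-01, -1.88483987e-01],
       [-9.99999923e-01,  1.80015744e-04,  3.48968384e-04],
       [ 3.76643650e-04,  1.88483934e-01,  9.82076201e-01]])}
wrist {'camera_matrix': array([[376.70511547,   0.        , 284.15705347],
       [  0.        , 376.70511547, 209.96640045],
       [  0.        ,   0.        ,   1.        ]]), 'eye': array([0.30037312, 0.55261099, 0.38382583]), 'orientation': array([[-0.37415113,  0.89333813,  0.24891349],
       [-0.92736697, -0.36076787, -0.09918186],
       [ 0.00119705, -0.26794315,  0.96343398]])}
0.0187
```

View pics/scene0.png

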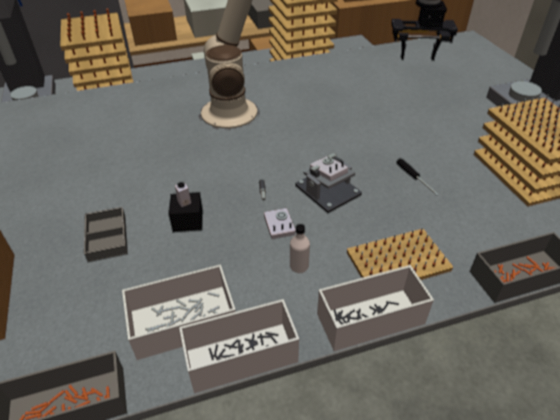

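View pics/top0.png

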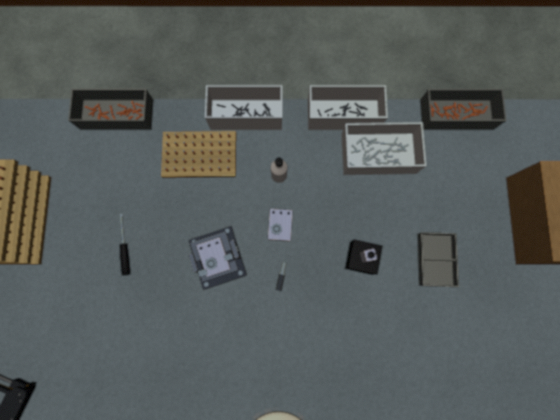

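View pics/wrist0.png

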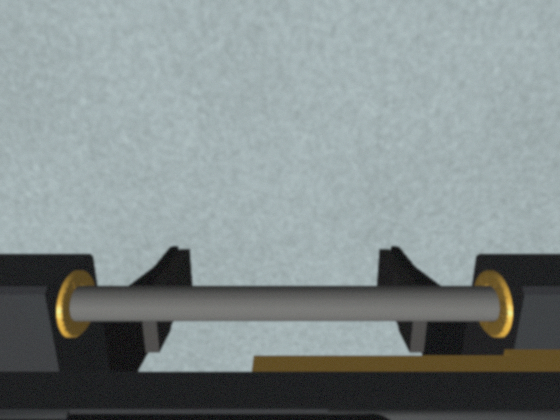

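```bash
python3 - <<'E'
import cv2
a=cv2.imread("pics/scene0.png");b=cv2.imread("pics/top0.png")
x=cv2.resize(a[140:220,285:385],None,fx=4,fy=4,interpolation=cv2.INTER_CUBIC)
y=cv2.resize(b[220:295,180:255],None,fx=5,fy=5,interpolation=cv2.INTER_CUBIC)[:320]
c=cv2.resize(a[170:240,155:215],None,fx=4,fy=4,interpolation=cv2.INTER_CUBIC)
d=cv2.resize(b[230:280,340:390],None,fx=5,fy=5,interpolation=cv2.INTER_CUBIC)
import numpy as np
o=np.zeros((600,790,3),np.uint8)
o[:320,:400]=x;o[:320,410:785]=y[:, :375];o[320:600,:240]=c;o[330:580,410:660]=d
cv2.imwrite("pics/crop1.png",o)
E
cat > h.py <<'E'
import numpy as np,cv2
from station import sensors, capture, camera_params, r
def ray(p,u,v):
    K=p["camera_matrix"];d=np.array([(u-K[0,2])/K[0,0],-(v-K[1,2])/K[1,1],-1]);R=np.array(p["orientation"])
    return np.array(p["eye"]),R@d
def plane(p,u,v,z):
    e,d=ray(p,u,v);return e+d*(z-e[2])/d[2]
def proj(p,X):
    c=np.array(p["orientation"]).T@(np.array(X)-p["eye"]);K=p["camera_matrix"]
    return np.array([K[0,2]+K[0,0]*c[0]/-c[2],K[1,2]+K[1,1]*(-c[1])/-c[2]])
def tri(rays):
    A=0;b=0
    for e,d in rays:
        d=d/np.linalg.norm(d);P=np.eye(3)-np.outer(d,d);A=A+P;b=b+P@e
    return np.linalg.solve(A,b)
def snap(n,name):
    p=camera_params(n);im=cv2.cvtColor(capture(n),cv2.COLOR_RGB2BGR);cv2.imwrite(f"pics/{name}.png",im)
    import pickle;pickle.dump(p,open(f"pics/{name}.pkl","wb"));return p,im
E
```

```text
(no output)
```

View pics/crop1.png

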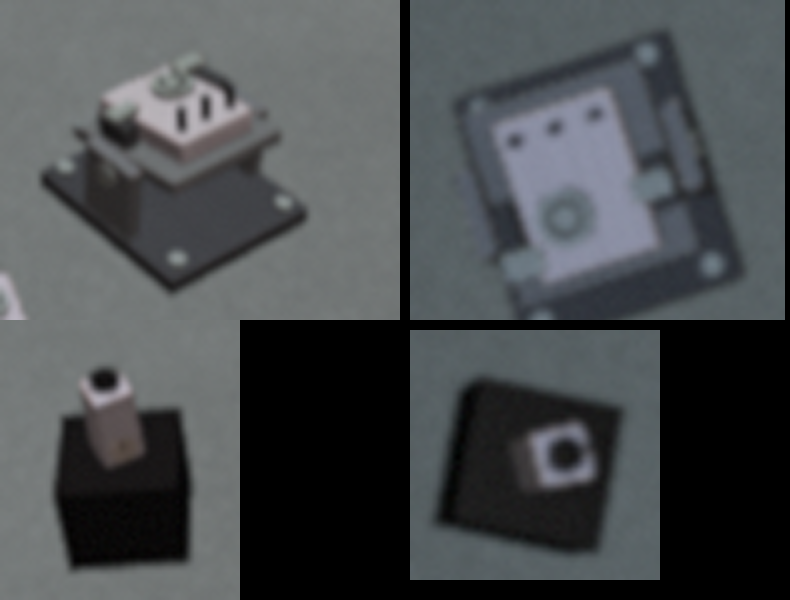

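```bash
python3 - <<'E'
from h import *
t=camera_params("top");s=camera_params("scene")
f=lambda x,y,ox,oy,X0,Y0,k:(X0+(x-ox)/k,Y0+(y-oy)/k)
# top crop fixture
uc=f(566,216,410,0,180,220,5); us=f(172,83,0,0,285,140,4)
print("spot tri",tri([ray(t,*uc),ray(s,*us)]), plane(t,*uc,.097))
# cap
ut=f(566,455,410,330,340,230,5); u2=f(104,378,0,320,155,170,4)
print("cap",tri([ray(t,*ut),ray(s,*u2)]),plane(t,*ut,.134))
for q in [(485,380),(622,408),(598,550)]:
    print("stand",plane(t,*f(*q,410,330,340,230,5),.07))
for q in [(530,432),(582,422),(596,480),(540,488)]:
    print("grip",plane(t,*f(*q,410,330,340,230,5),.126))
for q in [(456,100),(668,33),(743,275)]:
    print("base",plane(t,*f(*q,410,0,180,220,5),.015))
E
```

```text
spot tri [0.48846155 0.17624945 0.09636434] [0.48798703 0.17468733 0.097     ]
cap [ 0.50698607 -0.23720924  0.13314493] [ 0.50671874 -0.23805877  0.134     ]
stand [ 0.55230596 -0.21067835  0.07      ]
stand [ 0.537031   -0.28465637  0.07      ]
stand [ 0.4607653 -0.2679938  0.07     ]
grip [ 0.51909878 -0.22194929  0.126     ]
grip [ 0.52424005 -0.24891445  0.126     ]
grip [ 0.49458162 -0.25472172  0.126     ]
grip [ 0.49051281 -0.22589884  0.126     ]
base [0.55850606 0.25428958 0.015     ]
base [0.59735639 0.13357324 0.015     ]
base [0.4594494  0.08803253 0.015     ]
```

>>> move_arm(commands=[1,0,3,-3.4,-0.07,1,0,6,-6.8,-0.14,1,0,9,-10.2,-0.21,1,0,12,-13.6,-0.28,1,0,15,-17,-0.35,1,0,18.5,-20.8,-0.42,1,0,22,-24.7,-0.49,1,0,25.5,-28.6,-0.56,1,0,28.5,-32,-0.63,1,0,31.1,-35,-0.7,1,0,31.1,-35,-0.7,1,0,31.1,-35,-0.7])

```text
time_s: 1.35
tcp_pos: [0.4419, 0.1601, 0.2224]
ee_rot: [[-0.0, 0.31, -0.951], [-0.0, -0.951, -0.31], [-1.0, -0.0, 0.0]]
wrist_force: [-0.0, 0.6, -0.9]
gripper_width: 1.002
```

```bash
python3 - <<'E'
from h import *
print(sensors.sense())
p,im=snap("wrist","w1")
cv2.imwrite("pics/w1z.png",cv2.resize(im[0:300,100:500],None,fx=2,fy=2,interpolation=cv2.INTER_CUBIC))
E
```

```text
{'time_s': 1.35, 'joints': array([ 3.97838443e+01,  6.80206998e+00, -2.03777585e+01, -1.34422220e-02,
       -6.28363785e+01,  6.82875974e+01]), 'joint_velocities': array([ 2.49543924,  0.104118  ,  0.16511404, -0.01346489, -0.0446761 ,
       -0.14204678]), 'effort': array([ -0.82633484, -24.49834228,  17.95843542,   3.9892517 ,
         0.06540773,   0.03147147]), 'tcp_pos': array([0.44189545, 0.16009832, 0.22235665]), 'ee_rot': array([[-3.50930122e-04,  3.10100749e-01, -9.50703635e-01],
       [-2.05901685e-05, -9.50703696e-01, -3.10100761e-01],
       [-9.99999938e-01, -8.92485499e-05,  3.40015591e-04]]), 'wrist_force': array([-0.01301242,  0.64514967, -0.94220403]), 'moment': array([-0.06269127, -0.03630321, -0.0410694 ]), 'gripper_width': 1.002095861085898}
```

View pics/w1z.png

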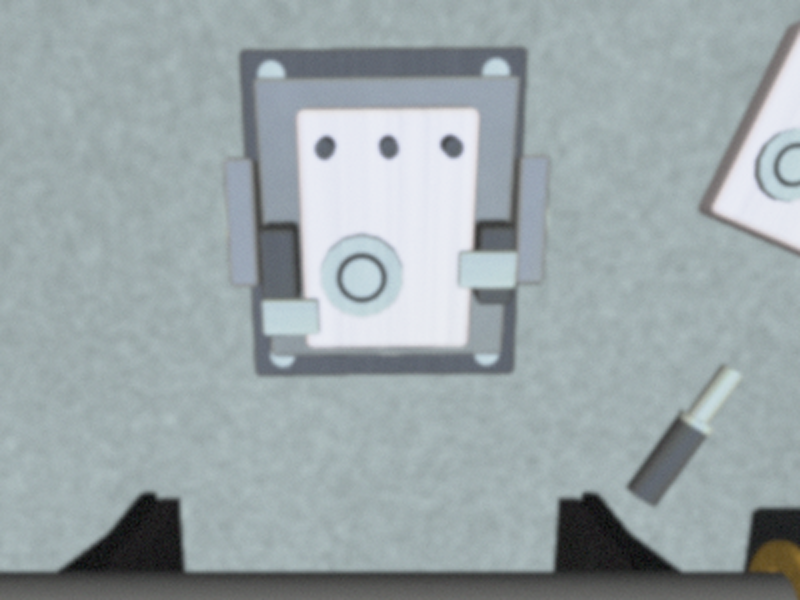

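```bash
cat > meas.py <<'E'
from h import *
import pickle
from scipy.optimize import least_squares
def edge(g,pts,n,w=5):
    out=[]
    for p in pts:
        ts=np.arange(-w,w+.01,.25)
        vals=cv2.remap(g,np.float32([[p[0]+t*n[0] for t in ts]]),np.float32([[p[1]+t*n[1] for t in ts]]),cv2.INTER_LINEAR)[0]
        d=np.abs(np.gradient(cv2.GaussianBlur(vals[None],(0,0),2)[0])); i=d.argmax()
        if d[i]>1.0: out.append((p[0]+ts[i]*n[0],p[1]+ts[i]*n[1]))
    out=np.array(out,np.float32); 
    l=cv2.fitLine(out,cv2.DIST_HUBER,0,.01,.01).ravel(); return l,len(out)
def inter(a,b):
    A=np.array([[a[0],-b[0]],[a[1],-b[1]]]);t=np.linalg.solve(A,[b[2]-a[2],b[3]-a[3]]);return a[2:]+a[:2]*t[0]
E
python3 - <<'E'
from meas import *
im=cv2.imread("pics/w1.png");p=pickle.load(open("pics/w1.pkl","rb"))
g=im[:,:,1].astype(np.float32)
c=lambda x,y:np.array([100+x/2,y/2])
def line(a,b,n): 
    a=c(*a);b=c(*b); return edge(g,[a+(b-a)*t for t in np.linspace(0,1,25)],n)
L,a1=line((298,125),(303,290),(1,0)); R,a2=line((478,125),(472,245),(1,0))
T,a3=line((305,110),(470,108),(0,1)); B,a4=line((325,347),(460,347),(0,1))
img=np.array([inter(L,T),inter(R,T),inter(R,B),inter(L,B)])
print(a1,a2,a3,a4,img)
# ring centre: dark ring
cr=g[110:165,255:310]
hsv=cv2.threshold(cr.astype(np.uint8),0,255,cv2.THRESH_BINARY_INV)[1]
u,v=c(361,277)
m=np.zeros(g.shape,np.uint8);cv2.circle(m,(int(u),int(v)),15,255,-1)
dk=((g<125)&(m>0)).astype(np.uint8); ys,xs=np.nonzero(dk)
print(len(xs)); e=cv2.fitEllipse(np.float32(np.c_[xs,ys])) ; print("ring",e)
ring=np.array(e[0])
obj=np.array([[45,33,32],[45,-33,32],[-45,-33,32],[-45,33,32],[-14,10,38]],float)/1e3
img=np.vstack([img,ring]); K=np.array(p["camera_matrix"])
ok,rv,tv=cv2.solvePnP(obj,img,K,None)
Rc=cv2.Rodrigues(rv)[0]; F=np.diag([1,-1,-1.]); Rw=np.array(p["orientation"])@F@Rc; tw=np.array(p["eye"])+np.array(p["orientation"])@F@tv.ravel()
print("R",Rw,"pivot",tw,"spot",tw+Rw@obj[4]); print("tilt",np.arccos(Rw[2,2]),np.arctan2(-Rw[0,2]*Rw[0,0]-Rw[1,2]*Rw[1,0],Rw[2,2]),"yaw",np.arctan2(Rw[1,0],Rw[0,0]))
pr=cv2.projectPoints(obj,rv,tv,K,None)[0][:,0]; print("res",pr-img)
# constrained: pivot z=.06, no roll
def res(q):
    x,y,yaw,th=q[:4]; cy,sy,ct,st=np.cos(yaw),np.sin(yaw),np.cos(th),np.sin(th)
    Rz=np.array([[cy,-sy,0],[sy,cy,0],[0,0,1]]);Rt=np.array([[ct,0,-st],[0,1,0],[st,0,ct]])
    W=[np.array([x,y,.06])+Rz@Rt@o for o in obj]
    return np.concatenate([proj(p,w)-i for w,i in zip(W,img)])
s=least_squares(res,[.509,.171,.31,.15]);print("constr",s.x,s.fun.round(2),s.cost)
E
```

```text
25 25 25 25 [[247.97763   54.527103]
 [339.03452   53.748512]
 [333.7064   172.6753  ]
 [251.8162   172.81917 ]]
91
ring ((280.37591552734375, 138.4553680419922), (22.06239891052246, 22.36337661743164), 87.88319396972656)Traceback (most recent call last):
  File "<stdin>", line 21, in <module>
cv2.error: OpenCV(4.12.0) /io/opencv/modules/calib3d/src/calibration_base.cpp:1346: error: (-2:Unspecified error) in function 'void cv::findExtrinsicCameraParams2(const cv::Mat&, const cv::Mat&, const cv::Mat&, const cv::Mat&, cv::Mat&, cv::Mat&, int)'
> DLT algorithm needs at least 6 points for pose estimation from 3D-2D point correspondences. (expected: 'count >= 6'), where
>     'count' is 5
> must be greater than or equal to
>     '6' is 6
```

```bash
cat > fit.py <<'E'
from meas import *
im=cv2.imread("pics/w1.png");p=pickle.load(open("pics/w1.pkl","rb"))
g=im[:,:,1].astype(np.float32)
c=lambda x,y:np.array([100+x/2,y/2])
def line(a,b,n): 
    a=c(*a);b=c(*b); return edge(g,[a+(b-a)*t for t in np.linspace(0,1,25)],n)[0]
def C(L,R,T,B): return [inter(L,T),inter(R,T),inter(R,B),inter(L,B)]
pl=np.array(C(line((298,125),(302,220),(1,0)),line((478,125),(472,245),(1,0)),line((305,110),(470,108),(0,1)),line((325,347),(460,347),(0,1))))
ba=np.array(C(line((243,60),(247,150),(1,0)),line((525,60),(523,150),(1,0)),line((255,49),(515,48),(0,1)),line((265,374),(505,372),(0,1))))
ring=np.array([280.376,138.455])
print(pl,ba)
obj=np.array([[45,33,32],[45,-33,32],[-45,-33,32],[-45,33,32],[-14,10,38]],float)/1e3
bo=np.array([[75,65,15],[75,-65,15],[-75,-65,15],[-75,65,15]],float)/1e3
img=np.vstack([pl,ring]); K=np.array(p["camera_matrix"])
ok,rv,tv=cv2.solvePnP(obj,img,K,None,flags=cv2.SOLVEPNP_SQPNP)
Rc=cv2.Rodrigues(rv)[0]; F=np.diag([1,-1,-1.]); Rw=np.array(p["orientation"])@F@Rc; tw=np.array(p["eye"])+np.array(p["orientation"])@F@tv.ravel()
print("R",Rw,"pivot",tw,"spot",tw+Rw@obj[4]); print("tilt",np.arccos(Rw[2,2]),np.arctan2(-Rw[0,2]*Rw[0,0]-Rw[1,2]*Rw[1,0],Rw[2,2]),"yaw",np.arctan2(Rw[1,0],Rw[0,0]))
pr=cv2.projectPoints(obj,rv,tv,K,None)[0][:,0]; print("res",(pr-img).round(2))
def res(q,use=True):
    x,y,yaw,th=q[:4]; cy,sy,ct,st=np.cos(yaw),np.sin(yaw),np.cos(th),np.sin(th)
    Rz=np.array([[cy,-sy,0],[sy,cy,0],[0,0,1]]);Rt=np.array([[ct,0,-st],[0,1,0],[st,0,ct]])
    W=[np.array([x,y,.06])+Rz@Rt@o for o in obj]
    r=[proj(p,w)-i for w,i in zip(W,img)]
    if use: r+=[proj(p,np.array([x,y,0])+Rz@o)-i for o,i in zip(bo,ba)]
    res.spot=W[4]
    return np.concatenate(r)
for u in (False,True):
    s=least_squares(res,[.509,.171,.31,.15],args=(u,));print("constr",s.x.round(4),s.fun.round(2),s.cost,res.spot)
E
python3 fit.py
```

```text
[[247.8418    54.528267]
 [339.03452   53.748512]
 [333.7064   172.6753  ]
 [253.08318  172.81694 ]] [[218.90007   24.35463 ]
 [363.38187   22.788458]
 [356.5496   186.29796 ]
 [227.36424  187.56416 ]]
R [[ 0.93309063 -0.31523397 -0.17311679]
 [ 0.31328047  0.94885017 -0.0392263 ]
 [ 0.17662736 -0.01763241  0.98411985]] pivot [0.51011888 0.17486721 0.05507617] spot [0.48732483 0.17847918 0.08982362]
tilt 0.17845089649682108 0.1748242301718231 yaw 0.32391944340131423
res [[-0.44  0.33]
 [ 0.47  0.2 ]
 [-0.09  0.06]
 [ 0.07  0.21]
 [-0.   -0.78]]
constr [0.5112 0.1759 0.3229 0.225 ] [-1.42 -0.09  1.67 -0.25  0.1  -0.01 -0.38  0.57 -0.01  0.02] 2.681265478290559 [0.48708231 0.17836256 0.0939188 ]
constr [0.5096 0.1753 0.3234 0.1685] [-1.19 -0.43  1.21 -0.63  0.55  1.19 -0.63  1.81 -0.03 -0.07 -0.33 -0.79
  0.5  -0.8   0.28  0.14 -0.37  0.08] 5.377709490594137 [0.48724349 0.1784153  0.09511311]
```

```bash
cat >> fit.py <<'E'
p0=dict(p)
def res2(q):
    p["eye"]=np.array(p0["eye"])+np.array([0,0,q[4]])
    A=cv2.Rodrigues(np.array(q[5:8]))[0]; p["orientation"]=A@np.array(p0["orientation"])
    return np.concatenate([res(q),np.array(q[4:5])/.002,np.array(q[5:8])/.005])
s=least_squares(res2,[.509,.171,.31,.15,0,0,0,0],x_scale=[.01,.01,.1,.1,.002,.005,.005,.005]);print("free",s.x.round(4),s.fun.round(2),s.cost,res.spot)
J=s.jac; print(np.sqrt(np.diag(np.linalg.inv(J.T@J))).round(4)*.5)
E
python3 fit.py|tail -6
```

```text
constr [0.5096 0.1753 0.3234 0.1685] [-1.19 -0.43  1.21 -0.63  0.55  1.19 -0.63  1.81 -0.03 -0.07 -0.33 -0.79
  0.5  -0.8   0.28  0.14 -0.37  0.08] 5.377709490594137 [0.48724349 0.1784153  0.09511311]
free [ 5.101e-01  1.754e-01  3.234e-01  1.690e-01  2.400e-03  3.000e-04
 -1.400e-03  0.000e+00] [-0.79 -0.08  0.79 -0.27  0.24  0.6  -0.33  1.23  0.07 -0.43  0.18 -0.16
 -0.04 -0.15 -0.11 -0.31  0.01 -0.37  1.22  0.06 -0.29  0.  ] 2.7315196726795095 [0.48774224 0.17848092 0.09510377]
[0.0009  0.0007  0.00315 0.0107  0.00055 0.00205 0.00235 0.0025 ]
```

>>> move_arm(commands=[1,0,2,0.6,0.02,1,0,6,1.7,0.04,1,0,10,2.8,0.06,1,0,14,4,0.08,1,0,18,5.1,0.1,1,0,22,6.2,0.12,1,0,26,7.4,0.14,1,0,30,8.5,0.15,1,0,34,9.6,0.15,1,0,37.5,10.6,0.15,1,0,39.1,11.1,0.15,1,0,39.1,11.1,0.15])

```text
time_s: 2.6
tcp_pos: [0.4593, -0.2455, 0.222]
ee_rot: [[-0.001, 0.166, -0.986], [0.0, -0.986, -0.166], [-1.0, -0.0, 0.001]]
wrist_force: [0.0, 0.3, -0.4]
gripper_width: 0.996
```

```bash
python3 - <<'E'
from h import *
s=sensors.sense();print(s["joints"],s["joint_velocities"].round(2),s["tcp_pos"])
p,im=snap("wrist","w2")
cv2.imwrite("pics/w2z.png",cv2.resize(im[0:300,100:500],None,fx=2,fy=2,interpolation=cv2.INTER_CUBIC))
E
```

```text
[-1.02568683e+01  1.19240065e+01 -1.40672399e+01  5.46289660e-03
 -6.40510964e+01  1.09835153e+02] [ 2.28 -1.26 -1.41 -0.68 -0.12 -1.26] [ 0.45925662 -0.24552586  0.22201562]
```

View pics/w2z.png

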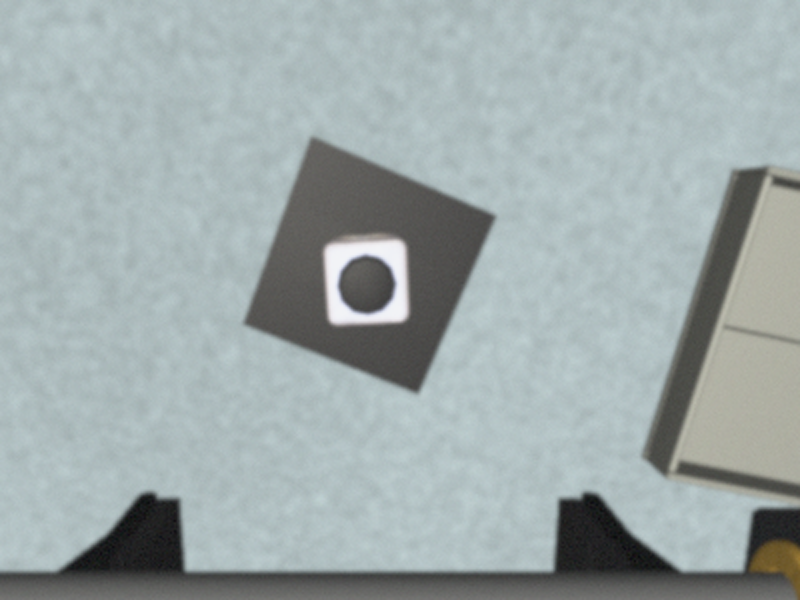

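```bash
python3 - <<'E'
from meas import *
im=cv2.imread("pics/w2.png");p=pickle.load(open("pics/w2.pkl","rb"))
g=cv2.cvtColor(im,cv2.COLOR_BGR2GRAY)
m=np.zeros_like(g);m[110:170,255:312]=(g[110:170,255:312]>150)
cs=max(cv2.findContours(m,cv2.RETR_EXTERNAL,cv2.CHAIN_APPROX_NONE)[0],key=cv2.contourArea)
b=cv2.boxPoints(cv2.minAreaRect(cs));print(cv2.minAreaRect(cs),b)
W=np.array([plane(p,*q,.126) for q in b]);print(W.round(4),W.mean(0))
for i in range(4):
    d=W[(i+1)%4]-W[i];print(np.linalg.norm(d[:2]),np.degrees(np.arctan2(d[1],d[0]))%90)
print("cap",plane(p,283.5,142,.134))
S=np.array([plane(p,100+x/2,y/2,.07) for x,y in [(312,137),(496,216),(418,393),(245,324)]]);print(S.round(4),S.mean(0))
s=sensors.sense();t=s["tcp_pos"];R=s["ee_rot"];print((R.T@(W.mean(0)-t)*100).round(2),np.degrees(np.arctan2(R[1,2],R[0,2])))
E
```

```text
((282.5, 140.0), (44.0, 41.0), 90.0) [[262. 118.]
 [303. 118.]
 [303. 162.]
 [262. 162.]]
[[ 0.5206 -0.2198  0.126 ]
 [ 0.5251 -0.2468  0.126 ]
 [ 0.4962 -0.252   0.126 ]
 [ 0.4915 -0.2242  0.126 ]] [ 0.50831983 -0.23568619  0.126     ]
0.027313263756876677 9.492957196064523
0.02938592604366891 10.25968828897723
0.028171345310308633 9.500390994455714
0.029390626318484013 8.586711869675064
cap [ 0.50807736 -0.23643632  0.134     ]
[[ 0.5548 -0.2066  0.07  ]
 [ 0.5374 -0.284   0.07  ]
 [ 0.4602 -0.2664  0.07  ]
 [ 0.4774 -0.1896  0.07  ]] [ 0.50745186 -0.23666348  0.07      ]
[ 9.6  -0.04 -5.01] -170.36583354152097
```

>>> move_arm(commands=[1,1,0,-2.5,-0.04,1,3,0,-5,-0.07,1,6,0,-5,-0.07,1,9,0,-5,-0.07,1,11.5,0,-5,-0.07,1,13.7,0,-5,-0.07,1,13.7,0,-5,-0.07,0.2,13.7,0,-5,-0.07,-0.2,13.7,0,-5,-0.07,-0.6,13.7,0,-5,-0.07,-1,13.7,0,-5,-0.07,-1,13.7,0,-5,-0.07])

```text
time_s: 3.85
tcp_pos: [0.5082, -0.2369, 0.0862]
ee_rot: [[0.001, 0.236, -0.972], [-0.0, -0.972, -0.236], [-1.0, 0.0, -0.001]]
wrist_force: [0.2, 0.2, -1.5]
gripper_width: 0.632
```

>>> move_arm(commands=[-1,0,0,0,0,-1,0,0,0,0,-1,0,0,0,0])

```text
time_s: 4.15
tcp_pos: [0.5079, -0.2368, 0.0855]
ee_rot: [[-0.0, 0.236, -0.972], [0.0, -0.972, -0.236], [-1.0, -0.0, 0.0]]
wrist_force: [0.6, 0.0, 0.5]
gripper_width: 0.353
```

>>> move_arm(commands=[-1,0,0,0,0,-1,0,0,0,0,-1,0,0,0,0,-1,0,0,0,0])

```text
time_s: 4.55
tcp_pos: [0.5079, -0.2368, 0.0855]
ee_rot: [[-0.0, 0.236, -0.972], [-0.0, -0.972, -0.236], [-1.0, 0.0, 0.0]]
wrist_force: [-0.5, -0.6, 0.5]
gripper_width: 0.32
```

>>> move_arm(commands=[-1,-1,0,0,0,-1,-2,0,0,0,-1,-2,0,0,0,-1,-2,0,0,0])

```text
time_s: 4.95
tcp_pos: [0.5081, -0.2367, 0.1061]
ee_rot: [[0.001, 0.236, -0.972], [0.0, -0.972, -0.236], [-1.0, 0.0, -0.001]]
wrist_force: [0.3, 0.6, -1.7]
gripper_width: 0.324
```

>>> move_arm(commands=[-1,0,0,0.2,0,-1,0,0,0.4,0,-1,0,0,0.6,0,-1,0,0,0.7,0,-1,0,0,0.7,0])

```text
time_s: 5.45
tcp_pos: [0.5045, -0.2376, 0.1057]
ee_rot: [[0.008, 0.236, -0.972], [0.0, -0.972, -0.236], [-1.0, 0.002, -0.008]]
wrist_force: [6.3, 3.4, -4.2]
gripper_width: 0.32
```

```bash
python3 - <<'E'
from h import *
s=sensors.sense();print(s["wrist_force"],s["moment"],s["tcp_pos"],s["ee_rot"])
p,im=snap("wrist","w3")
p2,im2=snap("scene","s3")
o=np.zeros((600,800,3),np.uint8);o[:280]=cv2.resize(im[60:200,80:480],None,fx=2,fy=2)
o[290:600,:400]=cv2.resize(im2[140:240,130:230],(400,310));cv2.imwrite("pics/c3.png",o)
E
```

```text
[ 6.2534362   3.42064007 -4.1710319 ] [ 1.32274752 -2.3053002  -0.03820656] [ 0.50452093 -0.23764025  0.10574969] [[ 8.05338395e-03  2.36038056e-01 -9.71710440e-01]
 [ 3.97420813e-04 -9.71742631e-01 -2.36042581e-01]
 [-9.99967492e-01  1.51476358e-03 -7.91962295e-03]]
```

View pics/c3.png

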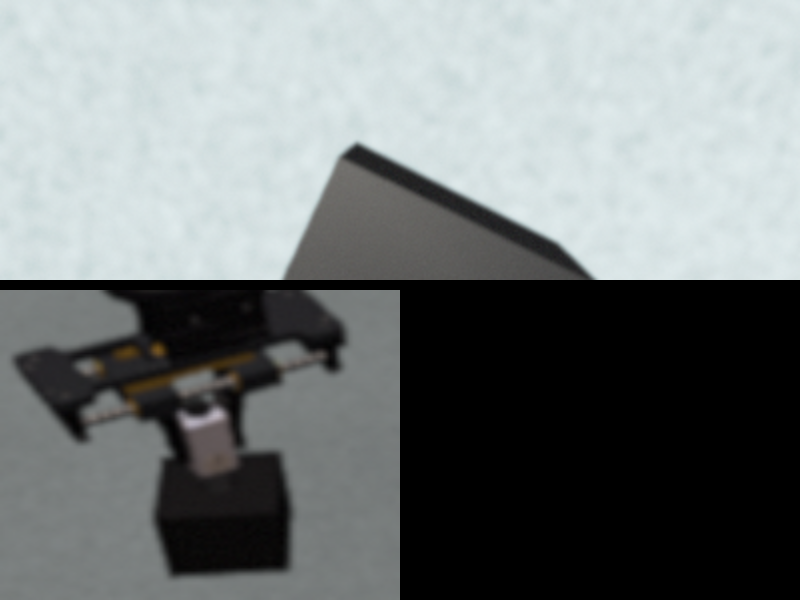

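View pics/w3.png

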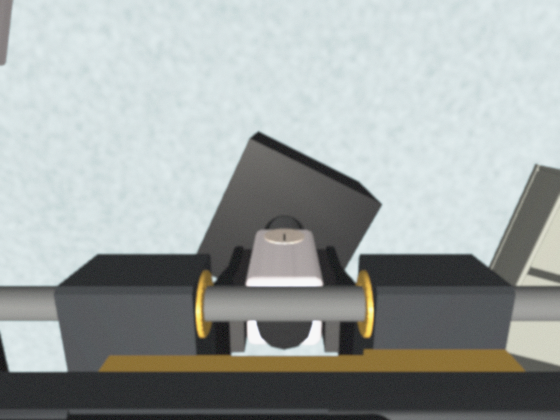

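>>> move_arm(commands=[-1,0,0,0.2,0,-1,0,0,0.4,0,-1,0,0,0.5,0,-1,0,0,0.5,0])

```text
time_s: 5.95
tcp_pos: [0.5004, -0.2387, 0.1062]
ee_rot: [[0.01, 0.236, -0.972], [0.0, -0.972, -0.236], [-1.0, 0.002, -0.009]]
wrist_force: [6.1, 5.1, -3.2]
gripper_width: 0.318
```

>>> move_arm(commands=[-1,0,0,0.2,0,-1,0,0,0.4,0,-1,0,0,0.5,0,-1,0,0,0.5,0])

```text
time_s: 6.35
tcp_pos: [0.4958, -0.2399, 0.1064]
ee_rot: [[0.01, 0.237, -0.972], [0.0, -0.972, -0.237], [-1.0, 0.002, -0.01]]
wrist_force: [6.1, 5.3, -3.2]
gripper_width: 0.322
```

>>> move_arm(commands=[-1,0,0,-0.3,0,-1,0,0,-0.6,0,-1,0,0,-0.8,0,-1,0,0,-0.8,0])

```text
time_s: 6.75
tcp_pos: [0.4984, -0.239, 0.105]
ee_rot: [[-0.002, 0.236, -0.972], [0.0, -0.972, -0.236], [-1.0, -0.001, 0.002]]
wrist_force: [-0.3, 0.3, -1.3]
gripper_width: 0.316
```

```bash
python3 - <<'E'
from h import *
s=sensors.sense();print(s["wrist_force"],s["tcp_pos"],s["ee_rot"])
p,im=snap("wrist","w4")
cv2.imwrite("pics/w4z.png",cv2.resize(im[190:380,180:390],None,fx=3.8,fy=3.1,interpolation=cv2.INTER_CUBIC))
E
```

```text
[-0.29213876  0.34284868 -1.25671957] [ 0.4984334  -0.23895502  0.10502033] [[-2.09383525e-03  2.35742149e-01 -9.71813385e-01]
 [ 1.95355282e-04 -9.71815400e-01 -2.35743058e-01]
 [-9.99997789e-01 -6.83456004e-04  1.98876787e-03]]
```

View pics/w4z.png

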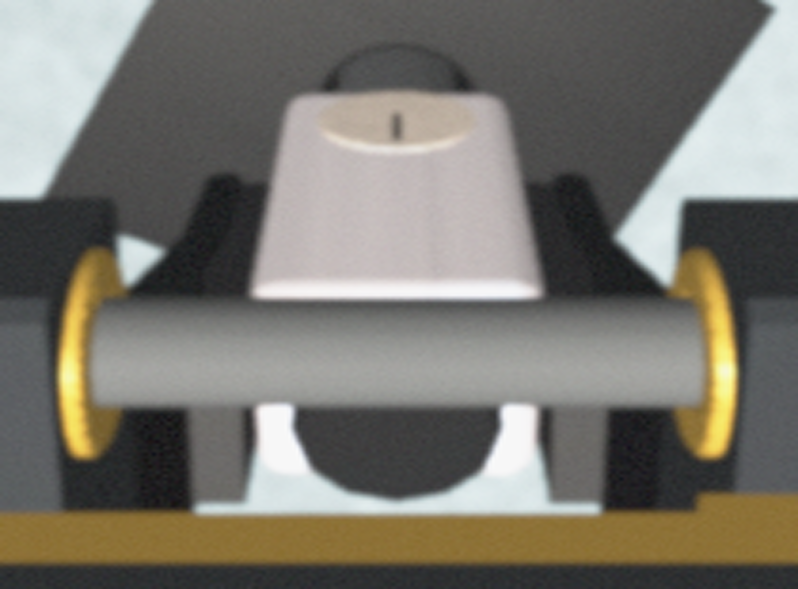

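```bash
cat > ptilt.py <<'E'
from meas import *
def run(name,bot,top,capbot=None,sx=3.8,sy=3.1,ox=180,oy=190,tcp=None,R=None):
    p=pickle.load(open(f"pics/{name}.pkl","rb"))
    im=np.array([[ox+x/sx,oy+y/sy] for x,y in bot+top]+([[ox+capbot[0]/sx,oy+capbot[1]/sy]] if capbot else []))
    # probe frame: x forward(+fixture x = -tool z), y left; corners of front face x=+14
    obj=np.array([[14,14,0],[14,-14,0],[14,14,56],[14,-14,56]],float)/1e3
    def res(q):
        phi,yaw,x0,y0,z0=q; # origin in world, lean toward tool z
        f=-R[:,2];l=np.array([0,0,1.]); l=np.cross([0,0,1],f)
        f2=f*np.cos(yaw)+l*np.sin(yaw); l2=np.cross([0,0,1],f2)
        zt=np.array([0,0,1])*np.cos(phi)-f2*np.sin(phi); xt=np.cross(l2,zt)
        O=np.array([x0,y0,z0]); res.O=O;res.z=zt
        W=[O+xt*o[0]+l2*o[1]+zt*o[2] for o in obj]
        out=[proj(p,w)-i for w,i in zip(W,im)]
        if capbot: out.append([2*(proj(p,O+zt*.064-xt*.0095)[1]-im[4][1])])
        return np.concatenate(out)
    s=least_squares(res,[.15,0,tcp[0],tcp[1],tcp[2]-.015],x_scale=[.1,.1,.01,.01,.01])
    d=R.T@(res.O-tcp); zt=R.T@res.z
    print("phi",s.x[0],"yaw",s.x[1],"O",res.O,"O in tool",d.round(4),"z in tool",zt.round(3),"tip in tool",(d-.057*zt).round(4),"res",s.fun.round(2))
    J=s.jac;print(np.sqrt(np.diag(np.linalg.inv(J.T@J)))*.5)
if __name__=="__main__":
    R=np.array([[-2.09383525e-03,2.35742149e-01,-9.71813385e-01],[1.95355282e-04,-9.71815400e-01,-2.35743058e-01],[-9.99997789e-01,-6.83456004e-04,1.98876787e-03]])
    t=np.array([.4984334,-.23895502,.10502033])
    run("w4",[(283,93),(514,93)],[(252,290),(545,290)],None,tcp=t,R=R)
    run("w4",[(283,93),(514,93)],[(252,290),(545,290)],(397,499),tcp=t,R=R)
E
python3 ptilt.py
```

```text
phi 0.11518601366076281 yaw -0.000894136066415524 O [ 0.5029299  -0.23778904  0.08828796] O in tool [ 0.0167 -0.0001 -0.0047] z in tool [-0.993 -0.001  0.117] tip in tool [ 0.0733 -0.     -0.0113] res [ 1.93 -0.06 -1.96 -0.06 -0.93  0.04  0.95  0.05]
[0.00552376 0.00762764 0.00033852 0.00014562 0.00100771]
phi 0.11860916700703124 yaw -0.0009027887102591031 O [ 0.50264726 -0.23785744  0.08716812] O in tool [ 0.0178 -0.0001 -0.0044] z in tool [-0.993 -0.001  0.12 ] tip in tool [ 0.0744 -0.     -0.0112] res [ 2.1  -0.12 -2.13 -0.13 -0.58 -0.13  0.6  -0.11  0.21]
[0.004883   0.00767409 0.00025886 0.00013604 0.00050789]
```

>>> move_arm(commands=[-1,0,0,0.4,0,-1,0,0,0.8,0,-1,0,0,1,0,-1,0,0,1.2,0,-1,0,0,1.2,0,-1,0,0,0.8,0,-1,0,0,0.4,0,-1,0,0,0.3,0,-1,0,0,0.3,0])

```text
time_s: 7.7
tcp_pos: [0.4948, -0.2397, 0.1051]
ee_rot: [[-0.003, 0.236, -0.972], [0.0, -0.972, -0.236], [-1.0, -0.001, 0.003]]
wrist_force: [-1.4, -0.4, -0.5]
gripper_width: 0.317
```

```bash
python3 - <<'E'
from h import *
s=sensors.sense();print(s["wrist_force"],s["tcp_pos"],s["ee_rot"].tolist())
p,im=snap("wrist","w5")
cv2.imwrite("pics/w5z.png",cv2.resize(im[190:380,180:390],None,fx=3.8,fy=3.1,interpolation=cv2.INTER_CUBIC))
E
```

```text
[-1.39897879 -0.37086821 -0.45402873] [ 0.49482992 -0.2397163   0.10507948] [[-0.003276813169830139, 0.23558890102612806, -0.9718472782329286], [0.0003189772661672945, -0.9718522001934342, -0.2355911696831717], [-0.9999945803597906, -0.0010819854354563964, 0.00310943058513365]]
```

View pics/w5z.png

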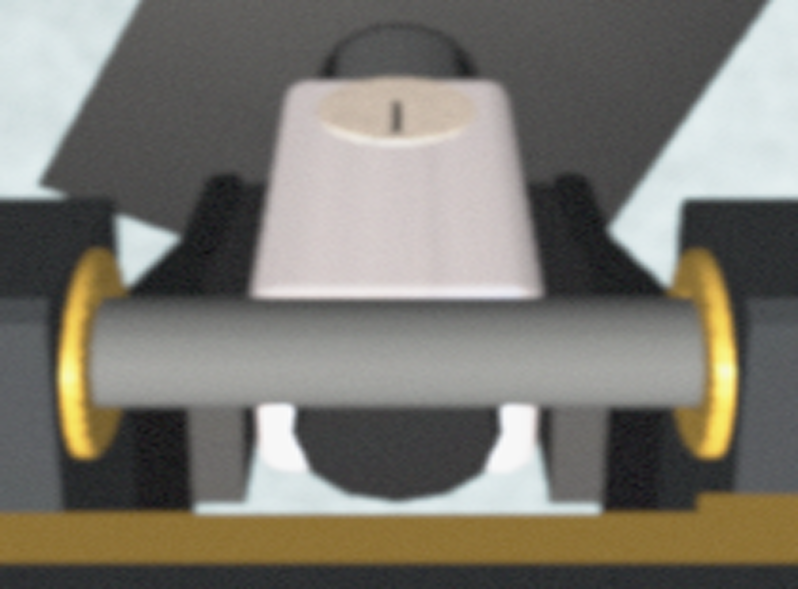

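```bash
python3 - <<'E'
from ptilt import *
R=np.array([[-0.003276813169830139, 0.23558890102612806, -0.9718472782329286], [0.0003189772661672945, -0.9718522001934342, -0.2355911696831717], [-0.9999945803597906, -0.0010819854354563964, 0.00310943058513365]])
t=np.array([.49483,-.23972,.10508])
run("w5",[(283,80),(514,80)],[(252,292),(545,292)],None,tcp=t,R=R)
run("w5",[(283,80),(514,80)],[(252,292),(545,292)],(397,500),tcp=t,R=R)
E
```

```text
phi 0.15978213671963495 yaw -0.0005940694479254932 O [ 0.50154559 -0.23803934  0.08792544] O in tool [ 0.0171 -0.     -0.007 ] z in tool [-0.987 -0.001  0.162] tip in tool [ 0.0734  0.     -0.0162] res [ 1.83 -0.05 -1.82 -0.07 -0.88  0.04  0.87  0.05]
[0.00580403 0.00744061 0.00032735 0.00013777 0.00100327]
phi 0.1587836986886591 yaw -0.0005921258497996741 O [ 0.50161281 -0.23802319  0.08821104] O in tool [ 0.0168 -0.     -0.007 ] z in tool [-0.987 -0.001  0.161] tip in tool [ 0.0731  0.     -0.0162] res [ 1.79 -0.04 -1.77 -0.05 -0.97  0.08  0.96  0.09 -0.05]
[0.00491483 0.00743049 0.00025319 0.00012837 0.00048603]
```

>>> move_arm(commands=[-1,-1,0,0,0,-1,-3,0,0,0,-1,-5,0,0,0,-1,-7,0,0,0,-1,-9,0,0,0,-1,-11,0,0,0,-1,-11.5,0,0,0,-1,-11.5,0,0,0])

```text
time_s: 8.55
tcp_pos: [0.4968, -0.2396, 0.2216]
ee_rot: [[0.003, 0.236, -0.972], [-0.0, -0.972, -0.236], [-1.0, 0.001, -0.003]]
wrist_force: [-0.4, 0.3, -2.2]
gripper_width: 0.323
```

```bash
python3 - <<'E'
from h import *
s=sensors.sense();print(s["wrist_force"],s["tcp_pos"],s["gripper_width"]);R=s["ee_rot"]
print(R.T@(np.array([.4669,.1716,.22])-s["tcp_pos"])*100)
E
```

```text
[-0.38677649  0.25615396 -2.23679799] [ 0.49684669 -0.239583    0.22164595] 0.32295074320833383
[  0.14587687 -40.66438731  -6.78941047]
```

>>> move_arm(commands=[-1,0,-2,-0.3,-0.01,-1,0,-6,-1,-0.02,-1,0,-10,-1.7,-0.03,-1,0,-14,-2.4,-0.04,-1,0,-18,-3,-0.05,-1,0,-22,-3.7,-0.06,-1,0,-26,-4.4,-0.07,-1,0,-30,-5,-0.08,-1,0,-34,-5.7,-0.086,-1,0,-38,-6.3,-0.086,-1,0,-40.6,-6.8,-0.086,-1,0,-40.6,-6.8,-0.086])

```text
time_s: 9.75
tcp_pos: [0.466, 0.1736, 0.2192]
ee_rot: [[-0.001, 0.322, -0.947], [-0.0, -0.947, -0.322], [-1.0, -0.0, 0.001]]
wrist_force: [-0.1, -0.9, -2.1]
gripper_width: 0.317
```

>>> move_arm(commands=[-1,0,0,0,0,-1,0,0,0,0])

```text
time_s: 9.95
tcp_pos: [0.4661, 0.1701, 0.2198]
ee_rot: [[-0.001, 0.318, -0.948], [-0.001, -0.948, -0.318], [-1.0, 0.0, 0.002]]
wrist_force: [0.2, -0.6, -2.2]
gripper_width: 0.32
```

```bash
python3 - <<'E'
from h import *
s=sensors.sense();print(s["wrist_force"],s["tcp_pos"],s["gripper_width"],s["joint_velocities"].round(1));R=s["ee_rot"]
print(R.tolist());print(R.T@(np.array([.4733,.1737,.1625])-s["tcp_pos"])*100)
p,im=snap("wrist","w6");p2,im2=snap("scene","s6")
cv2.imwrite("pics/s6z.png",cv2.resize(im2[100:220,270:390],None,fx=5,fy=5,interpolation=cv2.INTER_CUBIC))
E
```

```text
[ 0.17763159 -0.59459032 -2.21554351] [0.46614447 0.17007927 0.21980653] 0.320053720989836 [-0.6 -0.4  0.3  0.1 -0.  -0.1]
[[-0.0014940979418750831, 0.3177365278570643, -0.9481778665085349], [-0.0009670190288929442, -0.948178940571715, -0.317735363991007], [-0.9999984162715148, 0.0004421782862890233, 0.0017239294722497579]]
[ 5.72922504 -0.11848724 -0.80339385]
```

View pics/w6.png

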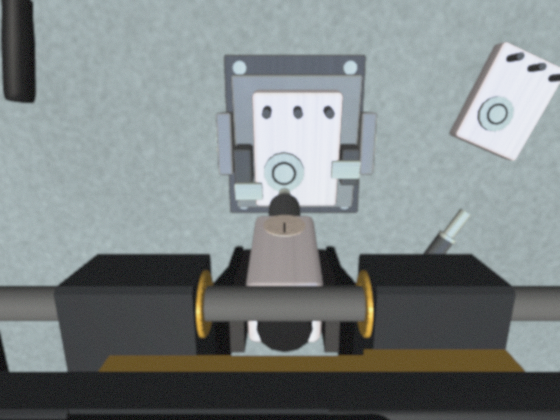

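View pics/s6z.png

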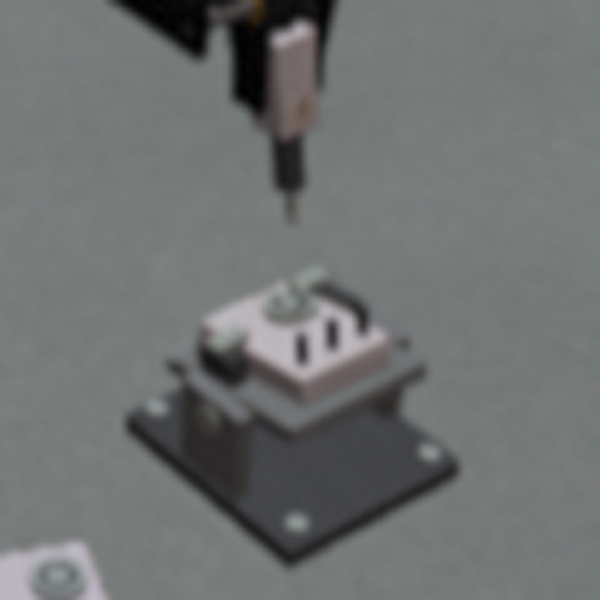

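```bash
python3 - <<'E'
from meas import *
p=pickle.load(open("pics/w6.pkl","rb"));im=cv2.imread("pics/w6.png");g=im[:,:,1].astype(float)
m=np.zeros(g.shape,np.uint8);cv2.circle(m,(284,174),14,255,-1)
v=g[160:190,268:300];print(v[::2,::2].astype(int))
ys,xs=np.nonzero((g<120)&(m>0)&(np.arange(g.shape[0])[:,None]<186));print(len(xs));e=cv2.fitEllipse(np.float32(np.c_[xs,ys]));print(e)
print("spot w6 at z .095",plane(p,*e[0],.0951))
p1=pickle.load(open("pics/w1.pkl","rb"));print("w1",plane(p1,280.376,138.455,.0951))
s=camera_params("scene");print("scene",plane(s,270+292/5,161,.0951))
R=np.array([[-0.0015,0.3177,-0.9482],[-0.00097,-0.9482,-0.3177],[-1,0.0004,0.0017]]);t=np.array([.46614,.17008,.21981])
tip=t+R@np.array([.0733,0,-.0162]);print("tip",tip,"proj w6",proj(p,tip),"proj scene",proj(s,tip))
t1=tri([ray(s,270+293/5,100+222/5),ray(p,285,189)]);print(t1)
cv2.imwrite("pics/w6z.png",cv2.resize(im[140:250,230:340],None,fx=5,fy=5,interpolation=cv2.INTER_CUBIC))
E
```

```text
[[190 207 211 213 217 214 211 202 202 209 214 213 214 215 207 181]
 [209 213 213 213 206 179 151 126 117 137 169 197 212 214 210 207]
 [212 210 212 189 150 111 129 156 164 147 112 123 182 212 212 207]
 [215 211 198 134 115 177 202 211 214 210 197 141 116 185 208 209]
 [215 212 162 106 185 212 215 215 215 217 217 201 130 138 202 208]
 [214 205 129 145 210 214 214 215 216 219 218 217 179 105 178 209]
 [213 205 122 166 214 215 215 215 217 218 219 217 201 117 162 208]
 [214 203 125 168 215 213 213 216 215 218 217 217 202 118 166 209]
 [213 205 134 152 211 215 216 216 216 217 217 215 182 112 182 211]
 [214 212 169 119 184 213 215 216 215 218 218 208 142 132 198 210]
 [213 210 201 133 122 188 208 214 215 216 207 163 121 184 211 212]
 [215 212 211 191 145 122 149 168 174 168 135 132 184 210 211 210]
 [219 214 213 214 209 185 152 128 127 137 169 200 213 215 213 214]
 [230 219 213 213 217 214 211 199 194 202 214 215 215 215 215 225]
 [234 231 222 217 216 216 201 182 169 179 199 213 215 220 226 232]]
53
((283.4927978515625, 173.1240234375), (20.91886329650879, 22.086156845092773), 95.85445404052734)
spot w6 at z .095 [0.48717419 0.17811654 0.0951    ]
w1 [0.48719708 0.17837733 0.0951    ]
scene [0.48847582 0.17913942 0.0951    ]
tip [0.48139089 0.17515564 0.14648246] proj w6 [284.84620045 196.9926322 ] proj scene [327.25857385 144.89884747]
[0.4872728  0.17678149 0.15161344]
```

View pics/w6z.png

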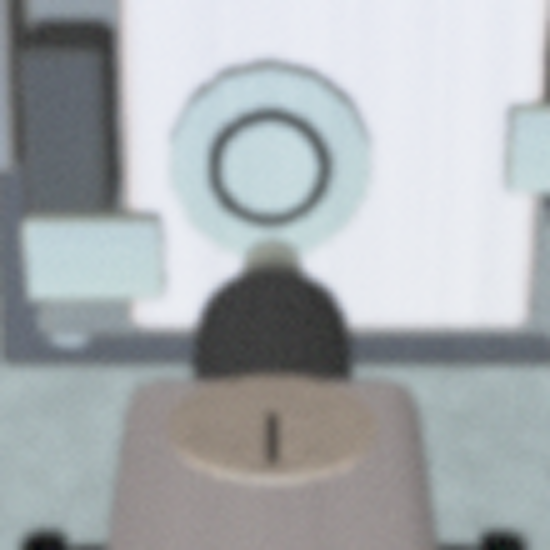

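```bash
python3 - <<'E'
from meas import *
p=pickle.load(open("pics/w6.pkl","rb"))
R=np.array([[-0.0015,0.3177,-0.9482],[-0.00097,-0.9482,-0.3177],[-1,0.0004,0.0017]]);t=np.array([.46614,.17008,.21981])
def circ(O,zt,r,z):
    l=R[:,1];x=np.cross(l,zt);return min(proj(p,O+zt*z+r*(np.cos(a)*x+np.sin(a)*l))[1] for a in np.linspace(0,6.28,60))
for phi in (.14,.16,.18,.2,.22):
  for sh in (0,):
    zt=R@np.array([-np.cos(phi),0,np.sin(phi)]);O=t+R@np.array([.0171,0,-.007-(phi-.16)*.036])
    cen=O-zt*.053; top=min(proj(p,cen+.004*np.array(d))[1] for d in (lambda k:[v/np.linalg.norm(v) for v in k])(np.random.randn(3000,3)))
    print(phi,"tip sil",top,"nose",circ(O,zt,.009,-.035),"face bottom",proj(p,O+.014*np.cross(R[:,1],zt))[1], proj(p,O+.014*np.cross(-R[:,1],zt))[1])
E
```

```text
0.14 tip sil 195.92799057960798 nose 199.7114576924264 face bottom 265.80246301103284 216.91524299516317
0.16 tip sil 193.27279790846825 nose 197.51013368117216 face bottom 264.2335926452968 215.7497135686074
0.18 tip sil 190.6040217364425 nose 195.3108252647889 face bottom 262.6565944036381 214.58886155780993
0.2 tip sil 187.94003399752233 nose 193.11361013862424 face bottom 261.07153749710625 213.4326654513032
0.22 tip sil 185.27127466613024 nose 190.91856896888845 face bottom 259.47849081203003 212.28110158646527
```

>>> move_arm(commands=[-1,1.5,0,0,0,-1,3,-0.1,-0.1,0,-1,4,-0.1,-0.2,0,-1,4.6,-0.1,-0.3,0,-1,4.6,-0.1,-0.3,0,-1,4.6,-0.1,-0.3,0])

```text
time_s: 10.65
tcp_pos: [0.4695, 0.1729, 0.175]
ee_rot: [[0.001, 0.318, -0.948], [0.0, -0.948, -0.318], [-1.0, 0.0, -0.001]]
wrist_force: [-0.0, -0.3, -1.9]
gripper_width: 0.319
```

```bash
python3 - <<'E'
from h import *
s=sensors.sense();print(s["wrist_force"],s["tcp_pos"],s["gripper_width"]);R=s["ee_rot"];print(R.tolist())
p,im=snap("wrist","w7");p2,im2=snap("scene","s7")
a=cv2.resize(im[130:240,230:340],None,fx=4.5,fy=4.5,interpolation=cv2.INTER_CUBIC)
b=cv2.resize(im2[120:190,305:350],None,fx=6,fy=7,interpolation=cv2.INTER_CUBIC)
o=np.zeros((500,790,3),np.uint8);o[:495,:495]=a;o[:490,510:780]=b;cv2.imwrite("pics/c7.png",o)
E
```

```text
[-0.04303894 -0.31810003 -1.94410302] [0.4695451  0.17287791 0.17497487] 0.31871499898391625
[[0.0008131302568752923, 0.31840326735780355, -0.9479550085078196], [0.00023176292845896216, -0.9479553564377617, -0.31840318542203827], [-0.9999996425525012, 3.9202435133024544e-05, -0.0008446052561603085]]
```

View pics/c7.png

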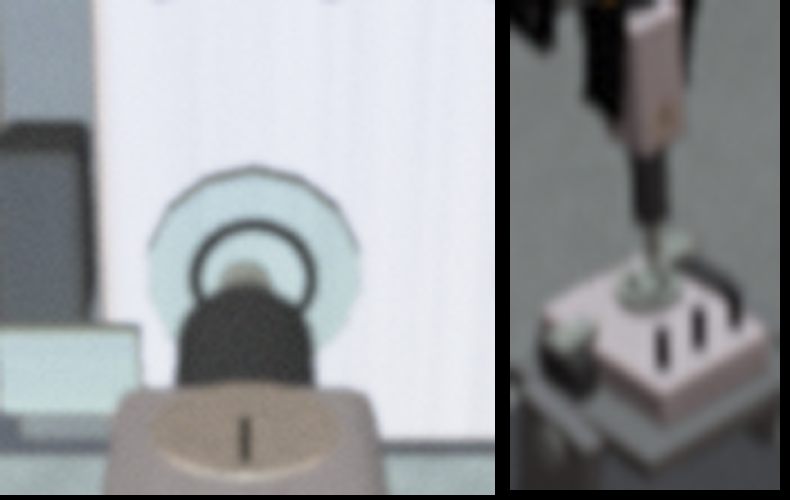

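```bash
python3 - <<'E'
from meas import *
p=pickle.load(open("pics/w7.pkl","rb"));im=cv2.imread("pics/w7.png");g=im[:,:,1].astype(float)
uv=np.array([230+253/4.5,130+281/4.5])
ys,xs=np.nonzero((g<125)); k=(np.hypot(xs-uv[0],ys-uv[1])<17)&(ys<uv[1]-2)|((np.hypot(xs-uv[0],ys-uv[1])<16)&(np.abs(xs-uv[0])>10)&(ys<uv[1]+3)&(ys>uv[1]-6))
xs,ys=xs[k],ys[k];e=cv2.fitEllipse(np.float32(np.c_[xs,ys]));print(e,len(xs))
spot=plane(p,*e[0],.0951);print(spot)
psi=.3234;th=.169;n=np.array([-np.sin(th)*np.cos(psi),-np.sin(th)*np.sin(psi),np.cos(th)])
D=np.random.randn(3000,3);D/=np.linalg.norm(D,axis=1)[:,None]
for h in (0,.004,.006,.008):
    P=np.array([proj(p,spot+n*(.004+h)+.004*d) for d in D]);print(h,P[:,1].min(),P[:,0].mean())
print("obs",130+262/4.5,230+245/4.5)
E
```

```text
((285.9161682128906, 191.23573303222656), (23.608633041381836, 25.762285232543945), 92.88235473632812) 92
[0.48736443 0.17812852 0.0951    ]
0 187.402019266203 285.90726251257973
0.004 189.7260589907006 285.9289929630243
0.006 190.9145325032847 285.9401051957555
0.008 192.12118118570754 285.9513871302191
obs 188.22222222222223 284.44444444444446
```

>>> move_arm(commands=[-1,0,0.1,0.15,0,-1,0.3,0.1,0.1,0,-1,0.6,0.1,0.05,0,-1,0.8,0.1,0,0,-1,0.8,0.1,0,0,-1,0.8,0.1,0,0])

```text
time_s: 11.35
tcp_pos: [0.4694, 0.172, 0.1664]
ee_rot: [[-0.0, 0.319, -0.948], [-0.0, -0.948, -0.319], [-1.0, 0.0, 0.0]]
wrist_force: [-1.2, 0.2, -1.8]
gripper_width: 0.323
```

>>> move_arm(commands=[-1,0.1,0,0,0,-1,0.2,0,-0.05,0,-1,0.2,0,-0.05,0,-1,0.2,0,-0.05,0])

```text
time_s: 11.75
tcp_pos: [0.4699, 0.1721, 0.1647]
ee_rot: [[0.0, 0.319, -0.948], [-0.0, -0.948, -0.319], [-1.0, 0.0, -0.0]]
wrist_force: [-1.2, -0.5, -0.3]
gripper_width: 0.317
```

>>> move_arm(commands=[-1,0.1,0,0,0,-1,0.2,0,-0.03,0,-1,0.2,0,-0.03,0,-1,0.2,0,-0.03,0])

```text
time_s: 12.15
tcp_pos: [0.4702, 0.1722, 0.1626]
ee_rot: [[0.0, 0.319, -0.948], [0.0, -0.948, -0.319], [-1.0, 0.0, -0.0]]
wrist_force: [-0.7, -0.1, 0.7]
gripper_width: 0.318
```

>>> move_arm(commands=[-1,0.1,0,0,0,-1,0.2,0,-0.03,0,-1,0.2,0,-0.03,0,-1,0.2,0,-0.03,0])

```text
time_s: 12.55
tcp_pos: [0.4706, 0.1724, 0.1607]
ee_rot: [[0.0, 0.319, -0.948], [0.0, -0.948, -0.319], [-1.0, 0.0, -0.0]]
wrist_force: [-0.7, -0.1, 0.5]
gripper_width: 0.321
```

```bash
python3 - <<'E'
from h import *
s=sensors.sense();print(s["wrist_force"],s["tcp_pos"],s["gripper_width"]);R=s["ee_rot"];print(R.tolist())
p,im=snap("wrist","w8");p2,im2=snap("scene","s8");print(sensors.sense()["wrist_force"])
a=cv2.resize(im[130:240,230:340],None,fx=4.5,fy=4.5,interpolation=cv2.INTER_CUBIC)
b=cv2.resize(im2[120:190,305:350],None,fx=6,fy=7,interpolation=cv2.INTER_CUBIC)
o=np.zeros((500,790,3),np.uint8);o[:495,:495]=a;o[:490,510:780]=b;cv2.imwrite("pics/c8.png",o)
E
```

```text
[-0.65880415 -0.11320637  0.47544653] [0.47058015 0.17236396 0.16066021] 0.320961301204922
[[0.00027371629423831814, 0.31862071587381974, -0.947882252442488], [7.158216351322348e-05, -0.947882291764772, -0.3186207084210899], [-0.9999999599776913, 1.936021719093263e-05, -0.00028225838845838196]]
[-1.21884805 -0.88282193  0.49392122]
```

View pics/c8.png

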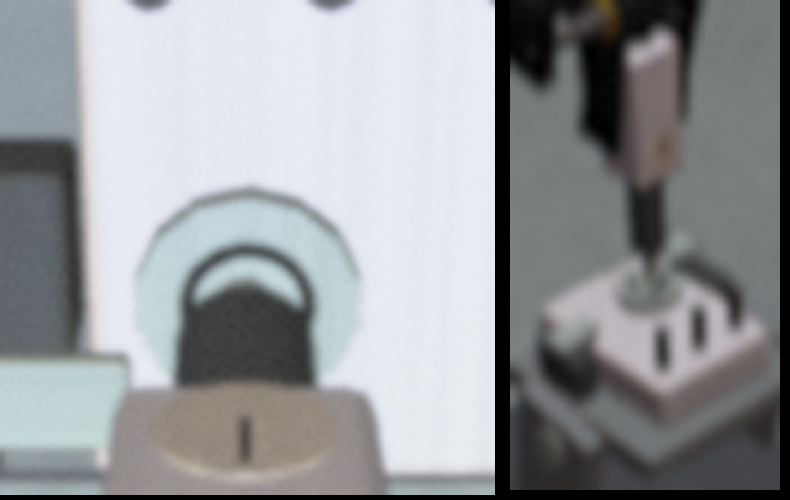

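```bash
python3 - <<'E'
from h import *
F=[];T=[]
for i in range(14):
    capture("scene");s=sensors.sense();F.append(s["wrist_force"]);T.append(s["tcp_pos"])
F=np.array(F);print(F.mean(0),F.std(0),np.mean(T,0),np.std(T,0),s["time_s"])
im=cv2.imread("pics/s8.png");im7=cv2.imread("pics/s7.png");im6=cv2.imread("pics/s6.png")
o=np.hstack([cv2.resize(q[130:175,315:345],None,fx=8,fy=12,interpolation=cv2.INTER_CUBIC) for q in (im6,im7,im)]);cv2.imwrite("pics/c9.png",o)
E
```

```text
[-0.46438353 -0.21008004  1.66711118] [0.61137264 0.32732637 0.41481036] [0.47055436 0.17234823 0.16062334] [1.95764827e-05 1.14070562e-05 2.45641290e-05] 13.35
```

View pics/c9.png

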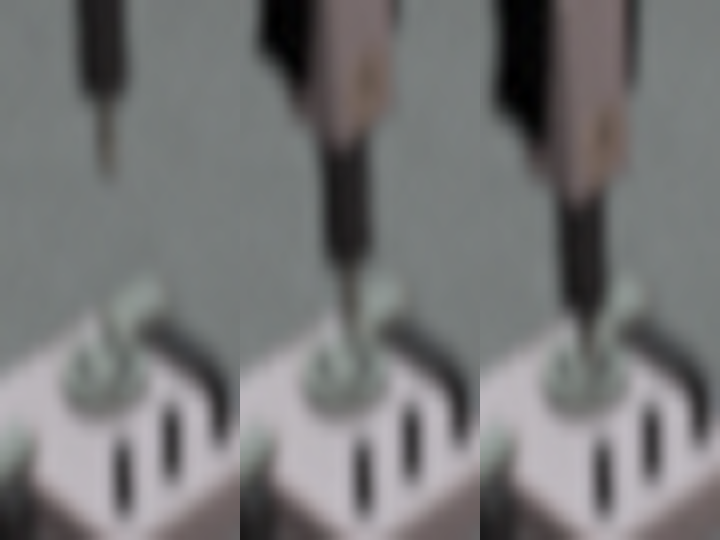

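>>> move_arm(commands=[-1,-0.05,0,0,0,-1,-0.1,0,0.02,0,-1,-0.1,0,0.02,0,-1,-0.1,0,0.02,0])

```text
time_s: 13.75
tcp_pos: [0.4703, 0.1723, 0.1616]
ee_rot: [[0.0, 0.319, -0.948], [0.0, -0.948, -0.319], [-1.0, -0.0, -0.0]]
wrist_force: [-0.1, 0.7, 1.0]
gripper_width: 0.32
```

```bash
python3 - <<'E'
from meas import *
F=[]
for i in range(12):
    capture("scene");s=sensors.sense();F.append(s["wrist_force"])
F=np.array(F);print(F.mean(0),F.std(0),s["tcp_pos"],s["gripper_width"],s["time_s"])
p,im=snap("wrist","w9");cv2.imwrite("pics/w9z.png",cv2.resize(im[130:240,230:340],None,fx=5,fy=5,interpolation=cv2.INTER_CUBIC))
t=s["tcp_pos"];R=s["ee_rot"]
psi=.3234
for phi in (.15,.17,.19,.21):
    n=np.array([-np.sin(phi)*np.cos(psi),-np.sin(phi)*np.sin(psi),np.cos(phi)]);l=R[:,1];x=np.cross(l,n)
    for c in (.004,.006,.008):
        O=np.array([.4873,.1782,.0951])+n*(.022-c);P=np.array([proj(p,O+.009*(np.cos(a)*x+np.sin(a)*l)) for a in np.linspace(0,6.28,80)])
        O2=O+n*.035;P2=proj(p,O2+x*.014),proj(p,O2-x*.014)
        print(phi,c,P[:,1].min().round(1),P[:,0].mean().round(1),"face",min(P2[0][1],P2[1][1]).round(1))
print("ring",proj(p,[.4873,.1782,.0951]))
E
```

```text
[-0.13686725 -0.07332901  1.28428992] [0.33744293 0.35822073 0.40307103] [0.47029995 0.17226471 0.16155411] 0.3214543208100545 14.35
0.15 0.004 194.0 284.5 face 211.3
0.15 0.006 192.8 284.5 face 209.6
0.15 0.008 191.5 284.5 face 207.9
0.17 0.004 194.7 284.5 face 213.5
0.17 0.006 193.4 284.5 face 211.7
0.17 0.008 192.1 284.5 face 210.0
0.19 0.004 195.5 284.5 face 215.8
0.19 0.006 194.0 284.5 face 213.9
0.19 0.008 192.6 284.5 face 212.0
0.21 0.004 196.2 284.5 face 218.0
0.21 0.006 194.7 284.5 face 216.0
0.21 0.008 193.2 284.5 face 214.1
ring [284.53242574 196.78018594]
```

View pics/w9z.png

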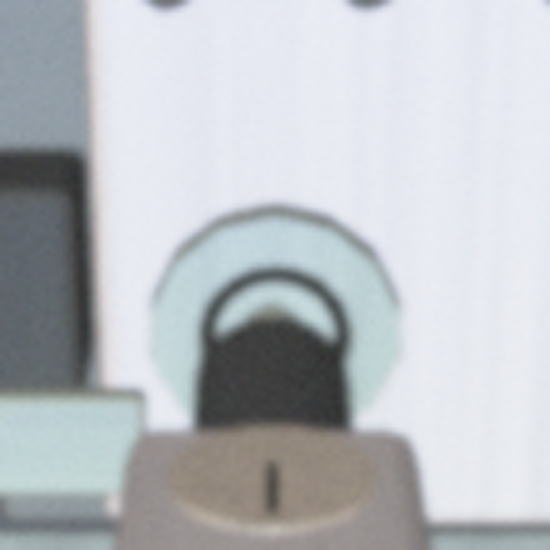

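```bash
python3 - <<'E'
from station import r,sensors
print(r.finish_job());s=sensors.sense();print(s["time_s"],s["wrist_force"],s["tcp_pos"],s["gripper_width"])
E
```

```text
the job is handed in; nothing more can be done
None
the job is handed in; nothing more can be done
```

I handed the job in at about 14.4 s with the probe tip held in the ring on the boss and the plunger about half way in. No verdict came back, so the result rests on my own checks below.

**What I did:** The moves could not tilt the tool. I gripped the probe and lifted it part way. I then leaned it about 0.16–0.2 rad in the fingers by pushing it against the rim of the stand's hole, lifted it clear, and pressed it onto the spot along the boss normal.

**Last checks:**

| Check | Measured | Limit |
|---|---|---|
| Angle to the boss face | fixture tilt about 0.17 rad, probe lean 0.16–0.20 rad, so about 0.03 rad off square | 0.14 rad |
| Tip to spot | about 1–2 mm, judged from the wrist camera | 8.5 mm |
| Axial force | about 3.3 N | over 0.7 N, under 8 N |
| Plunger depth | about 5.5 mm from the force, 6–7 mm from geometry | 3–9 mm |
| Grip and stillness | fingers closed on the 28 mm grip; the tool point drifted under 0.1 mm while held 1 mm deeper, before the last adjustment | probe under 10 mm/s |

**What disagreed:**
- The probe lean came out at about 0.16 rad from the grip face and about 0.19 rad from the nose and tip outline.
- Rough readings from the scene camera put the plunger 2–3 mm deeper than the force did, so I backed off 1 mm before handing in.
- I did not re-measure the fixture's tilt or the other items on the bench afterwards.

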